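# Unpile the breakfast things after wiping the worktop

## Robot

A 6-joint arm with a two-finger parallel gripper is mounted at the origin on a cart in front of the work surface, level with it; the furniture and walls round the work are solid. World frame = base frame: x ahead of the robot, y to its left, z up, the work surface at z = 0. Lengths are in m, angles in degrees, forces in N, time in s.
With the tool pointing down it reaches from about 0.4 to 0.825 m from the base axis. Payload 7 kg.
Tool frame: the origin (TCP) lies midway between the tips of the shut fingers; the grasp point (between the pads) lies ctrl.tcp_to_grasp behind it (ctrl.tcp_to_grasp is the distance from the TCP to the grasp point, in m); z points along the fingers, y is the line along which they close (so a half turn about z gives the same grasp; the last joint's range is limited). The gripper opens to 88 mm and grips with 3 to 60 N. Pads are 19 mm wide; open, the fingers measure 130 mm over their backs; the gripper's body (78 mm by 193 mm) begins 47 mm behind the grasp point.
Start: joints at [-52.305, 20.546, 0.682, 0, -70.136, -16.507], TCP at [0.244, -0.629, 0.227] pointing down, gripper open.
Joint ranges: [-176.03, 176.03], [-82.01, 121.73], [-58.28, 71.71], [-173.87, 95.51], [-174.79, -0.11], [-173.66, 173.66]. Speed limits (degrees/s): [136.94, 136.94, 172.46, 180, 180, 180].

## Interface

Orientations are given as [roll, pitch, yaw] about the fixed x, y, z axes, in that order (R = Rz(yaw) Ry(pitch) Rx(roll)).
In Python, from plant import ctrl, imaging, close_job gives the robot as it stands.
- The arm moves only by the shell command python3 -m crank 'ROWS'. ROWS is JSON, a list of rows, each a list of 3 entries, a list of its own where there are three numbers: the shift along the world's x, y, z in m, then the turn, a rotation vector about the world's x, y, z in degrees, then the opening, from -1 (shut) to 1 (fully open), so that 0 is half open. A call has 1 to 12 rows; each row shifts and turns the commanded pose from where the row before left it; what a row does not reach is not made up. A row lasts 1/10 s, in which the tool goes at most 50 mm and 8.59 degrees, less where a joint would pass 70% of its speed; a pose out of reach is approached as far as the arm can. A call is refused whole if a number of a shift passes 0.05 or a number of a turn 8.59, either way. A call with a gripper value outside its range is refused whole. The fingers move at their own pace and stop on an object; the grip force is fixed at half the most. Time passes only in rows, so rows that do not move let the fingers close. It gives the time, the measured TCP pose, the force, the opening and the grip force at its end, in the units of the state.
- ctrl.get_obs(): the state, without advancing time (a new reading comes with each control period).
- imaging.snapshot(name): name is "side" or "top"; returns (picture, depth): 480x640x3 uint8, blue, green, red; 480x640 float32, m along the optical axis (not along the pixel's ray), 0 where there is no reading.
- imaging.camera_model(name): a dict with "mtx" (3x3 intrinsics, pixels), "D" ([k1, k2, p1, p2, k3] as OpenCV has them; the pictures are not rectified), "R" (3x3) and "t" (3): a world point X has camera coordinates R X + t. Camera axes: x right, y down, z forward; pixel columns grow to the right and rows downward; lengths in m; the calibration is good to about 2 mm. A picture is of the moment at which its call begins. camera_model takes no time and is no camera call.
- close_job(): hands the job in; it is judged then, once.
The state is a dict: "clock": time; "joint_pos": joint angles; "qvel": joint speeds; "tau": joint torques, N m; "tool_pos": TCP position; "orientation": TCP orientation; "force": force on the tool from outside, world axes, zero at the start; "moment": the same for the moment, N m; "opening": finger opening in m; "gripper_force": force on a finger pad.
Only numpy, scipy, OpenCV 4.12 (cv2) and the standard library are available. Lean on these libraries where they do the work, as an engineer would, in place of code of your own. Each camera call takes 0.05 s, during which the arm holds its last target. There are 200 camera calls.

## Task

The worktop has been wiped and the breakfast things are still piled up: take the pile apart and put each thing back upright in its own place - the red-lidded spice jar on the square wooden coaster, the salt shaker on the round white saucer, the black tea carton lengthwise in the shorter, wider wooden tray and the long green biscuit carton lengthwise in the long narrow one. Each must stand flat inside the rim of its place; let nothing tip over, the drinking glass included.

Things in the scene. Friction and masses are not known exactly. Their poses are not given: they have to be found in the camera images.
- biscuit_box_mid (a point): Long green biscuit carton, 55 (x) x 167 (y) x 67 mm high, the bottom of the pile, one end of it showing from above (the cartons against the back wall play no part). Light, rigid. The point is its centre, half-way up (33.5 mm above its underside); y along its length, z up.
- tea_box_mid (a point): Shorter, wider black tea carton, 68 (x) x 136 (y) x 66 mm high, lying lengthwise on the biscuit carton and carrying the spice jar and the salt shaker. The point is its centre, half-way up (33 mm above its underside); y along its length, z up.
- spice_jar_mid (a point): Red-lidded round spice jar with straight clear sides, 47 mm across, 97 mm high, standing near one end of the tea carton (which end varies; the other jars on the worktop play no part). The point is on its axis, half-way up (48.5 mm above its foot); z up.
- salt_shaker_mid (a point): Small clear salt shaker with a grey top, round, 44 mm across, 90 mm high, standing near the other end of the tea carton. The point is on its axis, half-way up (45 mm above its foot); z up.
- long_tray_floor (a point): Long narrow light-wood tray with a low rim, for the biscuit carton: inner floor 73 (x) x 185 (y) mm, rim 6 mm wide and 6 mm above the floor, outside 85 x 197 mm. Fixed to the worktop. This point is the centre of its inner floor, 6 mm above the worktop; y runs along its length, z up. 
- short_tray_floor (a point): Shorter, wider light-wood tray with a low rim, for the tea carton: inner floor 87 (x) x 155 (y) mm, rim 6 mm wide and 6 mm above the floor, outside 99 x 167 mm. Fixed to the worktop. This point is the centre of its inner floor, 6 mm above the worktop; y runs along its length, z up. 
- square_coaster_floor (a point): Square light-wood coaster with a low rim, for the spice jar: inner floor 66 x 66 mm, rim 6 mm wide and 6 mm above the floor, outside 78 x 78 mm. Fixed to the worktop. This point is the centre of its inner floor, 6 mm above the worktop; z up.
- saucer_floor (a point): Small round white china saucer, for the salt shaker: inner floor about 68 mm across, rim 6 mm above the floor, 82 mm across outside. Fixed to the worktop. This point is the centre of its inner floor, 6 mm above the worktop; z up.
- glass_mid (a point): Bystander: clear empty drinking glass, 81 mm across, 91 mm high, at the left of the worktop; must stay standing. The point is on its axis, half-way up; z up.
Things that resemble listed ones, but are neither listed nor needed, are in the scene too. Leave any pink look-alike of the part that bears glass_mid alone.

How it is judged:
By the outcome, as a careful person would: the job done as asked, in the order asked, and still so for the second after the job is handed in, with the robot touching nothing.
It also fails if it takes over 128 s, if anything falls off the work surface, if the arm or the gripper's body presses on something with over 40 N, if the wrist force passes 120 N, or if a joint passes its speed limit or range.

## Working session

There is one attempt and no reset: what is moved stays moved. The work goes in short steps, Python scripts to look and compute and a shell command to move; the robot and the scene stay as the last step left them, time stands still between calls to the robot, and variables do not carry over. Pictures are saved under pics/ and viewed, at most 14 in all, crops included, and the job is handed in when it is done.

```bash
ls; mkdir -p pics
cat > h.py <<'E'
import numpy as np, cv2
from plant import ctrl, imaging
def snap(n,f=None):
    p,d=imaging.snapshot(n)
    if f: cv2.imwrite('pics/'+f,p)
    np.save(f'/tmp/{n}_d.npy',d); np.save(f'/tmp/{n}_p.npy',p)
    return p,d
def ray(n,uv):
    m=imaging.camera_model(n); R=np.array(m['R']);t=np.array(m['t']).ravel()
    q=cv2.undistortPoints(np.array(uv,float).reshape(-1,1,2),np.array(m['mtx']),np.array(m['D'])).reshape(-1,2)
    q=np.c_[q,np.ones(len(q))]
    return -R.T@t, q@R
def onz(n,uv,z):
    o,d=ray(n,uv); return o+d*((z-o[2])/d[:,2])[:,None]
def dep(n,uv,d):
    o,r=ray(n,uv); uv=np.array(uv,int).reshape(-1,2); return o+r*d[uv[:,1],uv[:,0]][:,None]
E
python3 - <<'E'
from h import *
for n in('top','side'):
    snap(n,n+'0.png'); m=imaging.camera_model(n); print(n,np.round(-np.array(m['R']).T@np.array(m['t']).ravel(),3),np.round(m['R'],2).tolist(),np.round(m['mtx'],0).tolist())
print(ctrl.get_obs(),ctrl.tcp_to_grasp)
E
```

```text
pics
top [0.34  0.026 1.76 ] [[0.03, -1.0, 0.0], [-1.0, -0.03, -0.06], [0.06, 0.0, -1.0]] [[561.0, 0.0, 328.0], [0.0, 561.0, 242.0], [0.0, 0.0, 1.0]]
side [-0.166 -1.148  0.679] [[0.89, -0.46, -0.01], [-0.19, -0.34, -0.92], [0.42, 0.82, -0.39]] [[600.0, 0.0, 315.0], [0.0, 600.0, 241.0], [0.0, 0.0, 1.0]]
{'clock': 0.1, 'joint_pos': array([-5.23049106e+01,  2.05873023e+01,  6.37799143e-01, -1.84592578e-02,
       -7.01351022e+01, -1.65050338e+01]), 'qvel': array([-0.04304496, -0.12824704,  0.18657828,  0.08455408, -0.09218108,
        0.02753298]), 'tau': array([-1.15058112e-03, -5.84164917e+01,  2.93750507e+01,  7.01559484e+00,
        1.00993115e-02, -6.34136882e-05]), 'tool_pos': array([ 0.24378206, -0.62896151,  0.22570513]), 'orientation': array([ 1.79913950e+02, -7.39999735e-03, -1.58816224e+02]), 'force': array([0.39449338, 0.09933991, 0.10333443]), 'moment': array([ 0.00743667, -0.00237119, -0.00491613]), 'gripper_force': 0.0, 'opening': 0.08741956445257325} 0.0188
```

View pics/top0.png

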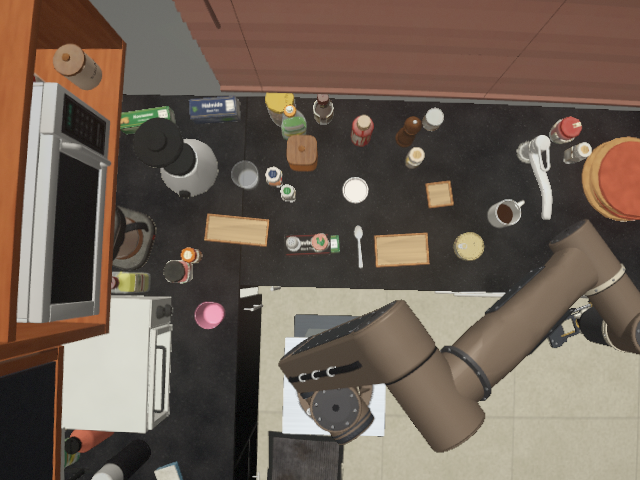

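View pics/side0.png

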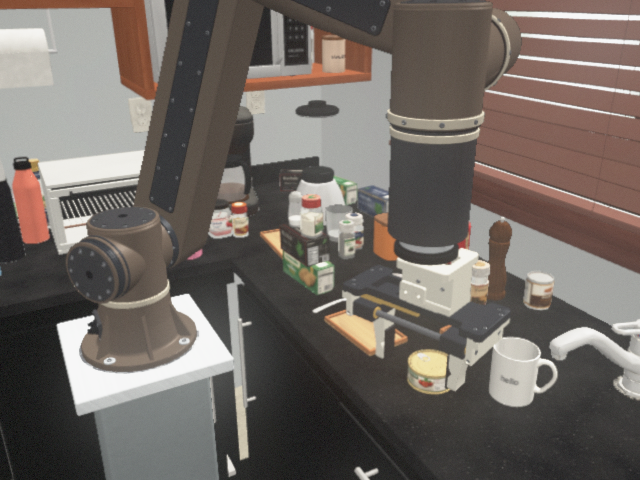

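The top view shows:
- the pile at (312,243), with the red-lidded jar at about (320,241) and the shaker at about (293,243)
- the long tray at (237,229), the short tray at (402,249), the coaster at (439,194) and the saucer at (355,190)
- the glass at (245,175), with its pink look-alike at (209,315)
- a spoon at (359,245)

Jar and shaker candidates are (320,241), (293,243), (274,176), (288,192) and (415,157). Only the first two stand on the tea carton. I'll confirm this in one enlarged crop.

Run:
```python
from h import *
p=np.load('/tmp/top_p.npy');d=np.load('/tmp/top_d.npy')
cv2.imwrite('pics/crop1.png',cv2.resize(p[215:275,270:350],None,fx=10,fy=10,interpolation=cv2.INTER_CUBIC))
ps=np.load('/tmp/side_p.npy')
hsv=cv2.cvtColor(p,cv2.COLOR_BGR2HSV)
m=cv2.inRange(hsv,(8,60,110),(25,200,255)); 
for name,(a,b,c,e) in dict(long=(195,205,280,255),short=(368,225,436,275),coast=(420,172,460,215)).items():
    mm=np.zeros_like(m);mm[b:e,a:c]=m[b:e,a:c]
    k=max(cv2.findContours(mm,0,1)[0],key=cv2.contourArea)
    w=onz('top',k.reshape(-1,2),.012)[:,:2]
    r=cv2.minAreaRect((w*1000).astype(np.float32)); print(name,r)
mm=cv2.inRange(hsv,(0,0,170),(180,40,255)); z=np.zeros_like(mm); z[172:208,335:375]=mm[172:208,335:375]
k=max(cv2.findContours(z,0,1)[0],key=cv2.contourArea)
print('saucer',cv2.minEnclosingCircle((onz('top',k.reshape(-1,2),.012)[:,:2]*1000).astype(np.float32)))
# pile: depth points by height
vv,uu=np.mgrid[225:262,278:348]; uv=np.c_[uu.ravel(),vv.ravel()]
P=dep('top',uv,d)
for nm,lo,hi in(('jar',.215,.26),('lids',.2,.26),('tea',.12,.145),('bis',.055,.08)):
    s=(P[:,2]>lo)&(P[:,2]<hi); q=P[s]; 
    lab=cv2.connectedComponents(s.reshape(vv.shape).astype(np.uint8))[1].ravel()
    for i in range(1,lab.max()+1):
        q=P[lab==i]
        if len(q)>8: print(nm,len(q),q.mean(0).round(3),q.min(0).round(3),q.max(0).round(3),cv2.minAreaRect((q[:,:2]*1000).astype(np.float32)))
```

```text
long ((481.0492248535156, 318.1821594238281), (197.55140686035156, 86.54779052734375), 86.08690643310547)
short ((433.52374267578125, -200.34640502929688), (100.38833618164062, 167.34976196289062), 4.971384525299072)
coast ((612.4305419921875, -316.1430358886719), (79.51884460449219, 80.2170639038086), 8.896611213684082)
saucer ((618.072265625, -49.782413482666016), 40.92776870727539)
jar 213 [0.437 0.053 0.23 ] [0.417 0.032 0.216] [0.458 0.073 0.238] ((437.34295654296875, 52.5426025390625), (41.6671257019043, 41.35202407836914), 0.8341798782348633)
jar 87 [0.434 0.129 0.22 ] [0.42  0.114 0.215] [0.448 0.145 0.229] ((433.8353271484375, 128.79075622558594), (27.36688995361328, 30.143693923950195), 10.986892700195312)
lids 241 [0.436 0.052 0.228] [0.412 0.029 0.201] [0.463 0.077 0.238] ((437.4282531738281, 52.49546813964844), (44.60938262939453, 45.17258834838867), 31.986957550048828)
lids 122 [0.434 0.13  0.218] [0.418 0.114 0.204] [0.451 0.146 0.229] ((434.2364196777344, 129.8796844482422), (32.06683349609375, 32.26295852661133), 29.71265411376953)
tea 604 [0.43  0.094 0.134] [0.398 0.023 0.121] [0.469 0.158 0.145] ((433.99884033203125, 90.00749206542969), (66.69042205810547, 134.9561309814453), 3.2797672748565674)
bis 145 [0.443 0.009 0.068] [ 0.417 -0.004  0.057] [0.469 0.021 0.078] ((443.3994445800781, 8.382237434387207), (51.58503341674805, 24.395244598388672), 2.109678268432617)
```

View pics/crop1.png

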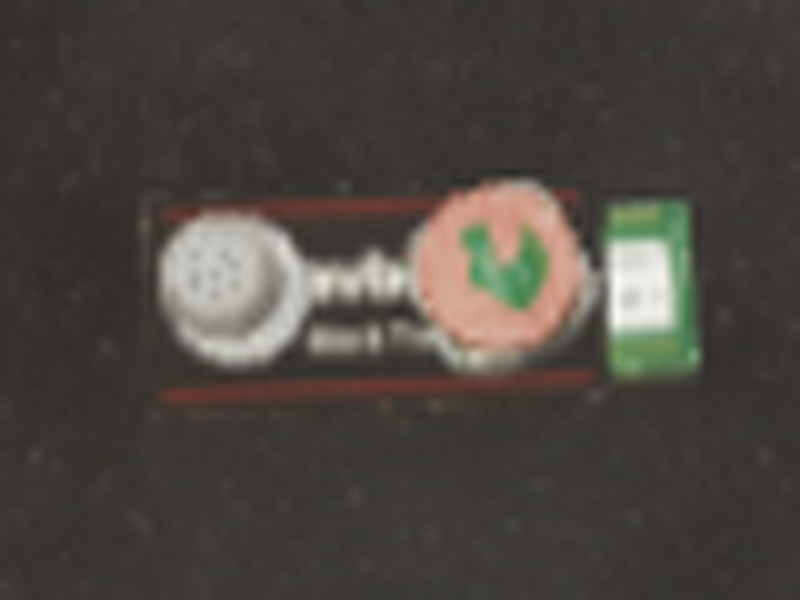

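The crop confirms the pile: the shaker is at left (crop 220,285), the red-lidded jar at right (500,270), the tea carton is under both, and the green end of the biscuit carton shows at (650,290). I'll approach the jar, closing across the pile.

```bash
python3 -m crank '[[[0.018,0.045,0.005],[0,0,6],1],[[0.018,0.045,0.005],[0,0,6],1],[[0.018,0.045,0.005],[0,0,6],1],[[0.018,0.045,0.005],[0,0,6],1],[[0.018,0.045,0.005],[0,0,6],1],[[0.018,0.045,0.005],[0,0,6],1],[[0.018,0.045,0.005],[0,0,6],1],[[0.018,0.045,0.005],[0,0,6],1],[[0.018,0.045,0.005],[0,0,6],1],[[0.018,0.045,0.005],[0,0,6],1],[[0.018,0.045,0.005],[0,0,6],1],[[0,0,0],[0,0,0],1]]'
```

```text
clock: 1.3
tool_pos: [0.4438, -0.1301, 0.2821]
orientation: [-179.9, 0.0, -92.3]
force: [-0.8, -1.6, 0.4]
opening: 0.0878
gripper_force: 0.0
```

```bash
python3 -m crank '[[[0,0.035,0.002],[0,0,1],1],[[0,0.035,0.002],[0,0,1],1],[[-0.002,0.035,0.002],[0,0,1],1],[[-0.002,0.035,0.002],[0,0,1],1],[[-0.002,0.035,0],[0,0,1],1],[[0,0.007,0],[0,0,0],1],[[0,0,0],[0,0,0],1],[[0,0,0],[0,0,0],1]]'
python3 - <<'E'
from h import *
p,d=snap('top'); q,_=snap('side')
cv2.imwrite('pics/a.png',np.hstack([cv2.resize(p[190:290,260:360],(400,400)),cv2.resize(q[150:300,250:400],(400,400))]))
E
```

```text
clock: 2.1
tool_pos: [0.4358, 0.047, 0.2894]
orientation: [180.0, -0.0, -87.8]
force: [-0.1, -0.1, 0.7]
opening: 0.0879
gripper_force: 0.0
```

View pics/a.png

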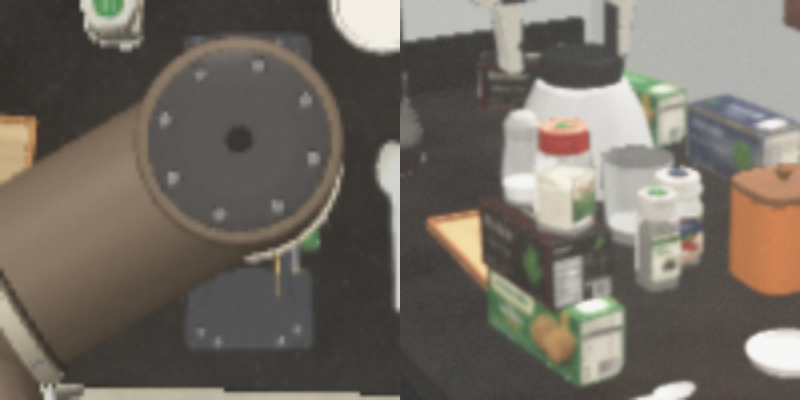

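The picture shows the gripper over the jar and the pile undisturbed. Next I'll descend and grip.

```bash
python3 -m crank '[[[0.001,0.005,-0.02],[0,0,0],1],[[0,0,-0.025],[0,0,0],1],[[0,0,-0.025],[0,0,0],1],[[0,0,-0.025],[0,0,0],1],[[0,0,-0.018],[0,0,0],1],[[0,0,0],[0,0,0],1],[[0,0,0],[0,0,0],0],[[0,0,0],[0,0,0],-0.5],[[0,0,0],[0,0,0],-1],[[0,0,0],[0,0,0],-1],[[0,0,0],[0,0,0],-1],[[0,0,0],[0,0,0],-1]]'
```

```text
clock: 3.4
tool_pos: [0.4373, 0.0528, 0.177]
orientation: [-179.9, 0.0, -87.8]
force: [0.8, 0.3, 2.0]
opening: 0.0509
gripper_force: 29.9
```

```bash
python3 -m crank '[[[0,0,0],[0,0,0],-1],[[0,0,0],[0,0,0],-1],[[0,0,0],[0,0,0],-1],[[0,0,0],[0,0,0],-1]]'
```

```text
clock: 3.8
tool_pos: [0.4373, 0.0528, 0.1769]
orientation: [-180.0, 0.0, -87.8]
force: [0.5, -0.2, 5.4]
opening: 0.051
gripper_force: 29.9
```

```bash
python3 -m crank '[[[0,0,0.01],[0,0,0],-1],[[0,0,0.02],[0,0,0],-1],[[0,0,0.02],[0,0,0],-1],[[0.008,-0.015,0.01],[0,0,-1],-1],[[0.015,-0.03,0],[0,0,-3],-1],[[0.015,-0.03,0],[0,0,-3],-1],[[0.015,-0.03,0],[0,0,-3],-1],[[0.015,-0.03,0],[0,0,-3],-1],[[0.015,-0.03,0],[0,0,-3],-1],[[0.015,-0.03,0],[0,0,-3],-1],[[0.015,-0.03,0],[0,0,-3],-1],[[0.015,-0.03,0],[0,0,-3],-1]]'
python3 -m crank '[[[0.015,-0.03,-0.01],[0,0,-3],-1],[[0.015,-0.03,-0.02],[0,0,-3],-1],[[0.012,-0.025,-0.02],[0,0,0],-1],[[0.008,-0.015,-0.02],[0,0,0],-1],[[0,0,0],[0,0,0],-1],[[0,0,0],[0,0,0],-1]]'
```

```text
clock: 5.0
tool_pos: [0.5648, -0.2035, 0.2363]
orientation: [179.9, -0.0, -113.0]
force: [0.3, 0.9, -1.4]
opening: 0.0509
gripper_force: 29.9
clock: 5.6
tool_pos: [0.6142, -0.3024, 0.1656]
orientation: [179.8, -0.0, -118.9]
force: [0.5, -0.3, -1.0]
opening: 0.0508
gripper_force: 29.9
```

```bash
python3 -m crank '[[[-0.002,-0.0135,-0.02],[0,0,0],-1],[[0,0,-0.025],[0,0,0],-1],[[0,0,-0.025],[0,0,0],-1],[[0,0,-0.02],[0,0,0],-1],[[0,0,-0.01],[0,0,0],-1],[[0,0,-0.006],[0,0,0],-1],[[0,0,-0.003],[0,0,0],-1],[[0,0,-0.003],[0,0,0],-1],[[0,0,0],[0,0,0],-1],[[0,0,0],[0,0,0],-1]]'
python3 - <<'E'
from h import *
p,d=snap('top'); q,_=snap('side')
cv2.imwrite('pics/b.png',np.hstack([cv2.resize(p[150:250,390:490],(400,400)),cv2.resize(q[250:400,370:520],(400,400))]))
E
```

```text
clock: 6.6
tool_pos: [0.6133, -0.316, 0.0552]
orientation: [-179.9, 0.0, -118.8]
force: [0.3, 0.7, -1.5]
opening: 0.0509
gripper_force: 29.9
```

View pics/b.png

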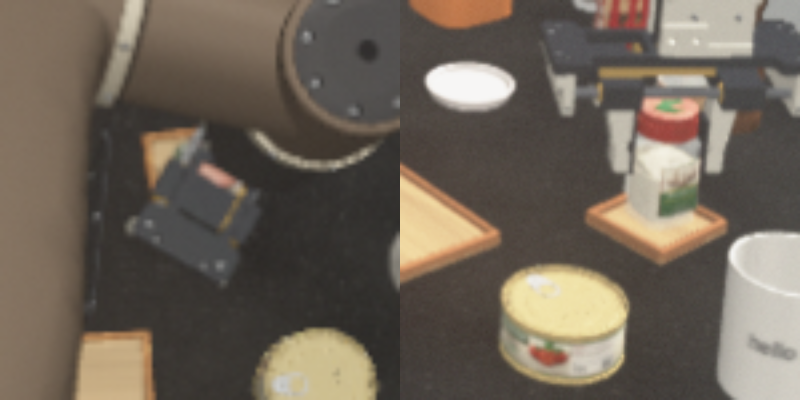

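The side view shows the jar upright just over the middle of the coaster. I'll set it down until it makes contact.

```bash
python3 -m crank '[[[0,0,-0.002],[0,0,0],-1],[[0,0,-0.001],[0,0,0],-1],[[0,0,-0.001],[0,0,0],-1],[[0,0,0],[0,0,0],-1],[[0,0,0],[0,0,0],-1]]'
```

```text
clock: 7.2
tool_pos: [0.6129, -0.3159, 0.0505]
orientation: [180.0, -0.0, -118.8]
force: [-0.5, 1.1, -1.0]
opening: 0.0512
gripper_force: 29.9
```

```bash
python3 -m crank '[[[0,0,-0.001],[0,0,0],-1],[[0,0,0],[0,0,0],-1],[[0,0,0],[0,0,0],-1]]'; python3 -m crank '[[[0,0,-0.001],[0,0,0],-1],[[0,0,0],[0,0,0],-1],[[0,0,0],[0,0,0],-1]]'
```

```text
clock: 7.5
tool_pos: [0.6131, -0.3159, 0.0498]
orientation: [-180.0, 0.0, -118.8]
force: [-0.1, 0.1, -0.0]
opening: 0.0509
gripper_force: 29.9
clock: 7.8
tool_pos: [0.6131, -0.316, 0.0497]
orientation: [-180.0, -0.0, -118.8]
force: [-1.9, 2.2, 6.6]
opening: 0.0509
gripper_force: 29.9
```

Contact. Now to release and go up.

```bash
python3 -m crank '[[[0,0,0],[0,0,0],0.3],[[0,0,0],[0,0,0],0.6],[[0,0,0],[0,0,0],1],[[0,0,0],[0,0,0],1],[[0,0,0],[0,0,0],1],[[0,0,0.02],[0,0,0],1],[[0,0,0.03],[0,0,0],1],[[0,0,0.04],[0,0,0],1],[[0,0,0.04],[0,0,0],1],[[-0.004,0.01,0.04],[0,0,1],1],[[-0.012,0.03,0.04],[0,0,3],1],[[-0.016,0.04,0.03],[0,0,4],1]]'
python3 -m crank '[[[-0.016,0.04,0],[0,0,4],1],[[-0.016,0.04,0],[0,0,4],1],[[-0.016,0.04,0],[0,0,4],1],[[-0.016,0.04,0],[0,0,4],1],[[-0.016,0.04,0],[0,0,3],1],[[-0.016,0.04,0],[0,0,3],1],[[-0.016,0.04,0],[0,0,3],1],[[-0.016,0.04,0],[0,0,3],1],[[-0.013,0.036,0],[0,0,0],1],[[0,0.007,0],[0,0,0],1],[[0,0,0],[0,0,0],1],[[0,0,0],[0,0,0],1]]'
python3 - <<'E'
from h import *
p,d=snap('top'); q,_=snap('side')
cv2.imwrite('pics/c.png',np.hstack([cv2.resize(p[150:270,280:460],(450,300)),cv2.resize(q[170:330,240:400],(300,300))]))
E
```

```text
clock: 9.0
tool_pos: [0.5823, -0.239, 0.2882]
orientation: [-179.9, -0.0, -110.8]
force: [1.8, 0.6, -0.1]
opening: 0.0877
gripper_force: 0.0
clock: 10.2
tool_pos: [0.4411, 0.124, 0.286]
orientation: [180.0, -0.0, -82.8]
force: [-0.2, 0.4, 0.1]
opening: 0.0877
gripper_force: 0.0
```

View pics/c.png

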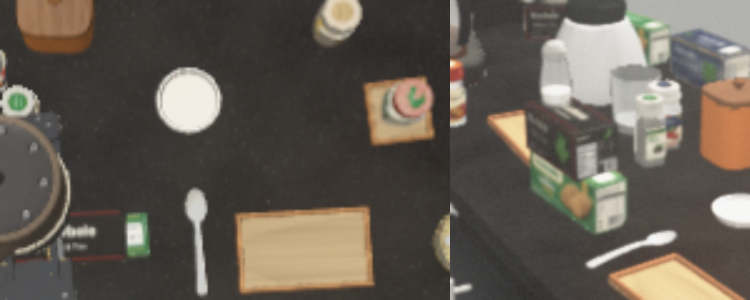

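The jar stands on the coaster at (408,100) in the crop. The tea carton and shaker have not moved.

```bash
python3 -m crank '[[[-0.007,0.006,-0.02],[0,0,-4],1],[[0,0,-0.025],[0,0,0],1],[[0,0,-0.025],[0,0,0],1],[[0,0,-0.025],[0,0,0],1],[[0,0,-0.023],[0,0,0],1],[[0,0,0],[0,0,0],1],[[0,0,0],[0,0,0],0],[[0,0,0],[0,0,0],-0.5],[[0,0,0],[0,0,0],-1],[[0,0,0],[0,0,0],-1],[[0,0,0],[0,0,0],-1],[[0,0,0],[0,0,0],-1]]'
python3 -m crank '[[[0,0,0],[0,0,0],-1],[[0,0,0],[0,0,0],-1],[[0,0,0],[0,0,0],-1]]'
```

```text
clock: 11.5
tool_pos: [0.4341, 0.1305, 0.1683]
orientation: [-180.0, 0.0, -86.8]
force: [0.1, 0.3, -0.5]
opening: 0.0453
gripper_force: 0.0
clock: 11.8
tool_pos: [0.4341, 0.1305, 0.1681]
orientation: [-180.0, 0.0, -86.8]
force: [-0.1, 0.5, 1.6]
opening: 0.0388
gripper_force: 29.8
```

```bash
python3 -m crank '[[[0,0,0.01],[0,0,0],-1],[[0,0,0.02],[0,0,0],-1],[[0,0,0.02],[0,0,0],-1],[[0.01,-0.01,0.01],[0,0,0],-1],[[0.02,-0.02,0],[0,0,-2],-1],[[0.02,-0.02,0],[0,0,-2],-1],[[0.02,-0.02,0],[0,0,-2],-1],[[0.02,-0.02,0],[0,0,-2],-1],[[0.02,-0.02,0],[0,0,-2],-1],[[0.02,-0.02,0],[0,0,-2],-1],[[0.02,-0.02,0],[0,0,-2],-1],[[0.02,-0.02,0],[0,0,-2],-1]]'
python3 -m crank '[[[0.014,-0.01,-0.02],[0,0,0],-1],[[0,0,-0.025],[0,0,0],-1],[[0,0,-0.025],[0,0,0],-1],[[0,0,-0.025],[0,0,0],-1],[[0,0,-0.025],[0,0,0],-1],[[0,0,-0.02],[0,0,0],-1],[[0,0,0],[0,0,0],-1],[[0,0,0],[0,0,0],-1]]'
```

```text
clock: 13.0
tool_pos: [0.6048, -0.0406, 0.2284]
orientation: [180.0, -0.0, -102.9]
force: [0.3, 0.9, -0.6]
opening: 0.0388
gripper_force: 29.6
clock: 13.8
tool_pos: [0.6183, -0.0497, 0.0885]
orientation: [180.0, -0.0, -102.8]
force: [1.1, 0.6, -0.6]
opening: 0.0387
gripper_force: 29.6
```

Run:
```python
from h import *
p,d=snap('top'); q,_=snap('side')
cv2.imwrite('pics/d.png',np.hstack([cv2.resize(p[140:240,305:405],(400,400)),cv2.resize(q[190:320,340:470],(400,400))]))
```

```text
(no output)
```

View pics/d.png

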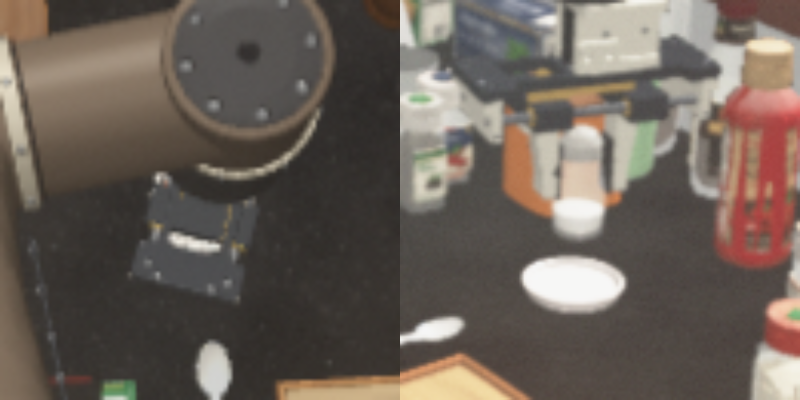

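The shaker hangs upright over the saucer. I'll lower it.

```bash
python3 -m crank '[[[0,0,-0.02],[0,0,0],-1],[[0,0,-0.015],[0,0,0],-1],[[0,0,-0.006],[0,0,0],-1],[[0,0,-0.003],[0,0,0],-1],[[0,0,-0.001],[0,0,0],-1],[[0,0,-0.001],[0,0,0],-1],[[0,0,0],[0,0,0],-1],[[0,0,0],[0,0,0],-1]]'; python3 -m crank '[[[0,0,-0.001],[0,0,0],-1],[[0,0,0],[0,0,0],-1],[[0,0,0],[0,0,0],-1]]'
```

```text
clock: 14.7
tool_pos: [0.6183, -0.0495, 0.0425]
orientation: [-180.0, 0.0, -102.8]
force: [0.6, 0.7, -0.3]
opening: 0.0388
gripper_force: 29.6
clock: 15.0
tool_pos: [0.618, -0.0496, 0.041]
orientation: [180.0, -0.0, -102.8]
force: [-0.6, 0.0, -1.0]
opening: 0.0387
gripper_force: 29.6
```

```bash
python3 -m crank '[[[0,0,-0.001],[0,0,0],-1],[[0,0,0],[0,0,0],-1],[[0,0,0],[0,0,0],-1]]'; python3 -m crank '[[[0,0,-0.001],[0,0,0],-1],[[0,0,0],[0,0,0],-1],[[0,0,0],[0,0,0],-1]]'
```

```text
clock: 15.3
tool_pos: [0.6181, -0.0497, 0.0408]
orientation: [-180.0, -0.0, -102.8]
force: [-2.2, 0.3, 6.1]
opening: 0.0386
gripper_force: 30.1
clock: 15.6
tool_pos: [0.6182, -0.0497, 0.0407]
orientation: [-180.0, -0.0, -102.8]
force: [-5.5, 0.7, 13.8]
opening: 0.0388
gripper_force: 30.6
```

```bash
python3 -m crank '[[[0,0,0.001],[0,0,0],-1],[[0,0,0],[0,0,0],0.3],[[0,0,0],[0,0,0],0.6],[[0,0,0],[0,0,0],1],[[0,0,0],[0,0,0],1],[[0,0,0],[0,0,0],1],[[0,0,0.02],[0,0,0],1],[[0,0,0.03],[0,0,0],1],[[0,0,0.04],[0,0,0],1],[[0,0,0.04],[0,0,0],1],[[-0.02,0.016,0.03],[0,0,2],1],[[-0.03,0.022,0.01],[0,0,2],1]]'
python3 -m crank '[[[-0.03,0.023,0],[0,0,2],1],[[-0.03,0.023,0],[0,0,2],1],[[-0.03,0.022,0],[0,0,2],1],[[-0.026,0.02,0],[0,0,3],1],[[-0.018,0.014,0],[0,0,3],1],[[0,0,0],[0,0,0],1],[[0,0,0],[0,0,0],1]]'
python3 - <<'E'
from h import *
p,d=snap('top'); q,_=snap('side')
cv2.imwrite('pics/e.png',np.hstack([cv2.resize(p[140:270,270:430],(490,400)),cv2.resize(q[190:320,270:400],(310,400))]))
E
```

```text
clock: 16.8
tool_pos: [0.5699, -0.0116, 0.2132]
orientation: [-179.7, 0.1, -98.8]
force: [0.7, 1.7, -0.5]
opening: 0.0876
gripper_force: 0.0
clock: 17.5
tool_pos: [0.434, 0.0908, 0.2105]
orientation: [-179.9, 0.0, -86.8]
force: [0.8, -0.1, 0.8]
opening: 0.0875
gripper_force: 0.0
```

View pics/e.png

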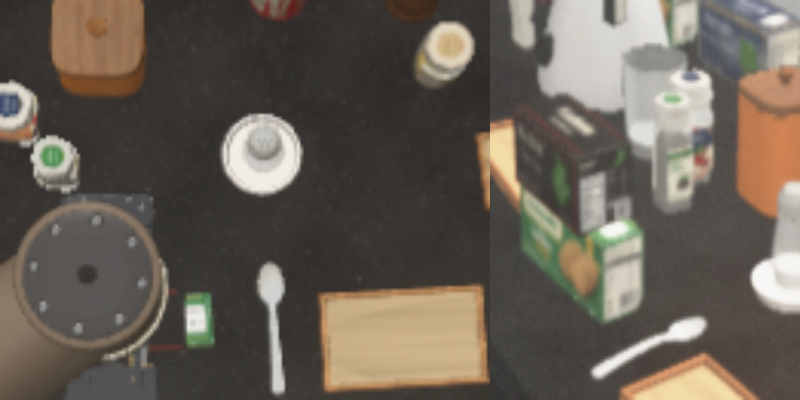

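The shaker stands inside the saucer and the cartons are undisturbed. The tea carton is next.

```bash
python3 -m crank '[[[0,0,-0.03],[0,0,0],1],[[0,0,-0.03],[0,0,0],1],[[0,0,-0.03],[0,0,0],1],[[0,0,-0.025],[0,0,0],1],[[0,0,-0.014],[0,0,0],1],[[0,0,0],[0,0,0],1],[[0,0,0],[0,0,0],0.7],[[0,0,0],[0,0,0],0.5],[[0,0,0],[0,0,0],0.2],[[0,0,0],[0,0,0],-1],[[0,0,0],[0,0,0],-1],[[0,0,0],[0,0,0],-1]]'
```

```text
clock: 18.8
tool_pos: [0.4346, 0.0907, 0.0819]
orientation: [-179.9, 0.0, -86.8]
force: [0.4, -0.5, 5.5]
opening: 0.0687
gripper_force: 29.9
```

```bash
python3 -m crank '[[[0,0,0.01],[0,0,0],-1],[[0,0,0.02],[0,0,0],-1],[[0,0,0.02],[0,0,0],-1],[[0,-0.01,0.01],[0,0,0],-1],[[0,-0.025,0],[0,0,0],-1],[[0,-0.03,0],[0,0,0],-1],[[0,-0.03,0],[0,0,0],-1],[[0,-0.03,0],[0,0,0],-1],[[0,-0.03,0],[0,0,0],-1],[[0,-0.03,0],[0,0,0],-1],[[0,-0.03,0],[0,0,0.9],-1],[[0,-0.03,0],[0,0,0.9],-1]]'
python3 -m crank '[[[0,-0.025,-0.01],[0,0,0],-1],[[0,-0.015,-0.02],[0,0,0],-1],[[0,-0.005,-0.02],[0,0,0],-1],[[0,0,-0.02],[0,0,0],-1],[[0,0,-0.015],[0,0,0],-1],[[0,0,0],[0,0,0],-1],[[0,0,0],[0,0,0],-1]]'
python3 - <<'E'
from h import *
p,d=snap('top'); q,_=snap('side')
cv2.imwrite('pics/f.png',np.hstack([cv2.resize(p[200:300,290:450],(480,300)),cv2.resize(q[230:390,260:430],(320,300))]))
vv,uu=np.mgrid[220:265,280:348]; uv=np.c_[uu.ravel(),vv.ravel()]
P=dep('top',uv,d); s=(P[:,2]>.055)&(P[:,2]<.08); q=P[s]; print(q.mean(0),cv2.minAreaRect((q[:,:2]*1000).astype(np.float32)))
E
```

```text
clock: 20.0
tool_pos: [0.4331, -0.1561, 0.1411]
orientation: [180.0, 0.0, -85.0]
force: [1.6, -0.1, -0.7]
opening: 0.0687
gripper_force: 29.9
clock: 20.7
tool_pos: [0.4337, -0.1999, 0.0562]
orientation: [179.9, -0.0, -85.0]
force: [-0.2, -0.4, -1.4]
opening: 0.0685
gripper_force: 29.9
[0.4333389  0.11491726 0.06763952] ((433.53228759765625, 115.04678344726562), (52.381858825683594, 91.15975189208984), 5.603068828582764)
```

View pics/f.png

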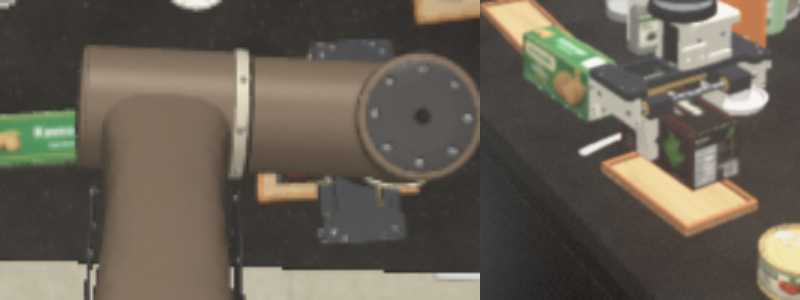

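The tea carton hangs over the short tray. The biscuit carton stays in place and is now uncovered. Lowering now.

```bash
python3 -m crank '[[[0,0,-0.015],[0,0,0],-1],[[0,0,-0.01],[0,0,0],-1],[[0,0,-0.005],[0,0,0],-1],[[0,0,-0.002],[0,0,0],-1],[[0,0,-0.001],[0,0,0],-1],[[0,0,0],[0,0,0],-1],[[0,0,0],[0,0,0],-1]]'; python3 -m crank '[[[0,0,-0.002],[0,0,0],-1],[[0,0,0],[0,0,0],-1],[[0,0,0],[0,0,0],-1]]'
```

```text
clock: 21.5
tool_pos: [0.4343, -0.1996, 0.0233]
orientation: [-180.0, -0.0, -85.0]
force: [-1.0, -0.1, -1.9]
opening: 0.0689
gripper_force: 29.9
clock: 21.8
tool_pos: [0.4341, -0.1996, 0.0211]
orientation: [-180.0, -0.0, -85.0]
force: [-0.7, -0.2, -1.8]
opening: 0.0684
gripper_force: 29.9
```

```bash
python3 -m crank '[[[0,0,-0.001],[0,0,0],-1],[[0,0,0],[0,0,0],-1],[[0,0,0],[0,0,0],-1]]'; python3 -m crank '[[[0,0,-0.001],[0,0,0],-1],[[0,0,0],[0,0,0],-1],[[0,0,0],[0,0,0],-1]]'
```

```text
clock: 22.1
tool_pos: [0.4341, -0.1996, 0.0209]
orientation: [-180.0, -0.0, -85.0]
force: [-4.2, 2.7, 11.8]
opening: 0.0682
gripper_force: 29.9
clock: 22.4
tool_pos: [0.434, -0.1996, 0.0208]
orientation: [-180.0, -0.0, -85.0]
force: [-7.1, 4.6, 24.2]
opening: 0.0686
gripper_force: 29.9
```

Contact. I'll back off 2 mm, release, rise and move back to the side so the biscuit carton can be measured.

```bash
python3 -m crank '[[[0,0,0.002],[0,0,0],-1],[[0,0,0],[0,0,0],0.8],[[0,0,0],[0,0,0],1],[[0,0,0],[0,0,0],1],[[0,0,0],[0,0,0],1],[[0,0,0.02],[0,0,0],1],[[0,0,0.03],[0,0,0],1],[[0,0,0.04],[0,0,0],1],[[0.02,0,0.04],[0,0,0],1],[[0.04,0,0.02],[0,0,0],1],[[0.04,0,0],[0,0,0],1],[[0.03,0,0],[0,0,0],1]]'
python3 - <<'E'
from h import *
p,d=snap('top'); 
cv2.imwrite('pics/g.png',cv2.resize(p[160:290,190:450],(800,400)))
vv,uu=np.mgrid[215:270,275:348]; uv=np.c_[uu.ravel(),vv.ravel()]
P=dep('top',uv,d); s=(P[:,2]>.055)&(P[:,2]<.08); q=P[s]; print(q.mean(0),cv2.minAreaRect((q[:,:2]*1000).astype(np.float32)))
vv,uu=np.mgrid[215:285,365:450]; uv=np.c_[uu.ravel(),vv.ravel()]
P=dep('top',uv,d); s=(P[:,2]>.06)&(P[:,2]<.085); q=P[s]; print('tea',q.mean(0),cv2.minAreaRect((q[:,:2]*1000).astype(np.float32)))
E
```

```text
clock: 23.6
tool_pos: [0.5665, -0.1996, 0.172]
orientation: [-179.9, -0.0, -85.0]
force: [0.2, 0.6, 0.1]
opening: 0.0878
gripper_force: 0.0
[0.43489065 0.10502709 0.06804099] ((435.2010803222656, 101.80717468261719), (51.99769973754883, 118.02923583984375), 5.062887668609619)
tea [ 0.43381648 -0.19956064  0.07359284] ((433.9563903808594, -200.334716796875), (66.38516235351562, 135.7238006591797), 5.804458141326904)
```

View pics/g.png

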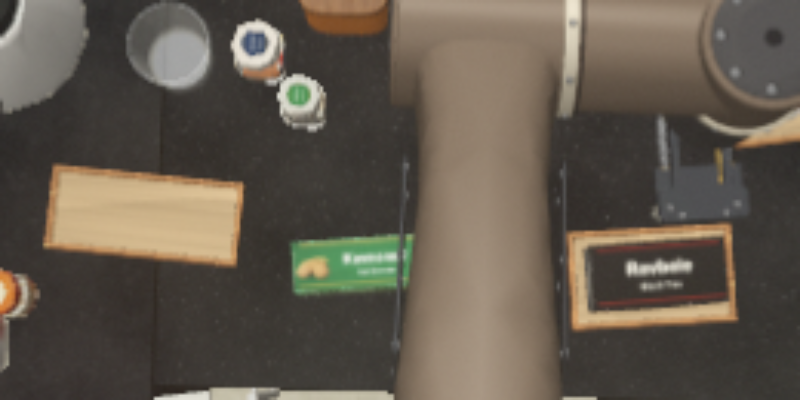

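The tea carton is centred inside its tray, with its crop centre at (658,277). The biscuit carton is at about (0.437, 0.0785), yaw 5°.

```bash
python3 -m crank '[[[-0.007,0.015,0],[0,0,0],1],[[-0.014,0.031,0],[0,0,0],1],[[-0.014,0.031,0],[0,0,0],1],[[-0.014,0.031,0],[0,0,0],1],[[-0.015,0.031,0],[0,0,0],1],[[-0.015,0.031,0],[0,0,0],1],[[-0.015,0.031,0],[0,0,0],1],[[-0.015,0.031,0],[0,0,0],1],[[-0.014,0.031,0],[0,0,0],1],[[-0.007,0.015,0],[0,0,0],1],[[0,0,0],[0,0,0],1],[[0,0,0],[0,0,0],1]]'
```

```text
clock: 24.85
tool_pos: [0.4335, 0.0785, 0.171]
orientation: [-180.0, 0.0, -84.9]
force: [-0.7, 0.1, -0.4]
opening: 0.0874
gripper_force: 0.0
```

```bash
python3 -m crank '[[[0.003,0,-0.03],[0,0,0],1],[[0,0,-0.035],[0,0,0],1],[[0,0,-0.035],[0,0,0],1],[[0,0,-0.03],[0,0,0],1],[[0,0,-0.022],[0,0,0],1],[[0,0,0],[0,0,0],1],[[0,0,0],[0,0,0],0.6],[[0,0,0],[0,0,0],0.3],[[0,0,0],[0,0,0],0],[[0,0,0],[0,0,0],-1],[[0,0,0],[0,0,0],-1],[[0,0,0],[0,0,0],-1]]'
```

```text
clock: 26.05
tool_pos: [0.4374, 0.0787, 0.0197]
orientation: [-179.9, 0.0, -85.0]
force: [-1.4, -0.6, 8.3]
opening: 0.0542
gripper_force: 30.0
```

```bash
python3 -m crank '[[[0,0,0.01],[0,0,0],-1],[[0,0,0.02],[0,0,0],-1],[[0,0,0.02],[0,0,0],-1],[[0.002,0.012,0.02],[0,0,0],-1],[[0.005,0.028,0],[0,0,-1],-1],[[0.005,0.028,0],[0,0,-1],-1],[[0.005,0.028,0],[0,0,-1],-1],[[0.005,0.028,0],[0,0,-1],-1],[[0.005,0.028,0],[0,0,-1],-1],[[0.005,0.028,0],[0,0,-1],-1],[[0.005,0.028,0],[0,0,-1],-1],[[0.005,0.028,0],[0,0,-1],-1]]'
python3 -m crank '[[[0.002,0.004,-0.02],[0,0,-0.9],-1],[[0,0,-0.015],[0,0,0],-1],[[0,0,0],[0,0,0],-1],[[0,0,0],[0,0,0],-1]]'
python3 - <<'E'
from h import *
p,d=snap('top'); q,_=snap('side')
cv2.imwrite('pics/h.png',np.hstack([cv2.resize(p[140:280,170:330],(457,400)),cv2.resize(q[170:300,220:350],(343,400))]))
E
```

```text
clock: 27.25
tool_pos: [0.4789, 0.3155, 0.0897]
orientation: [180.0, 0.0, -93.0]
force: [0.1, 0.4, 0.7]
opening: 0.0544
gripper_force: 30.0
clock: 27.65
tool_pos: [0.481, 0.3182, 0.0545]
orientation: [180.0, -0.0, -93.9]
force: [-0.2, -0.0, -0.4]
opening: 0.0545
gripper_force: 30.0
```

View pics/h.png

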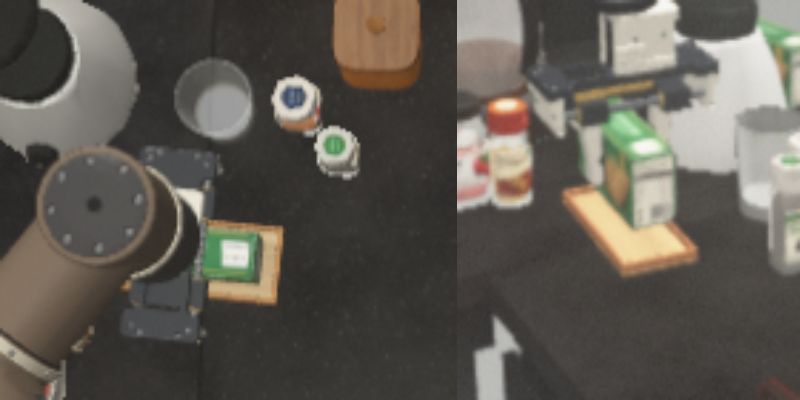

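The carton hangs upright over the long tray, its near end at (262,255) in the crop, and the glass at (215,100) is clear. One check of the end margin before lowering.

Run:
```python
from h import *
d=np.load('/tmp/top_d.npy')
vv,uu=np.mgrid[215:245,238:275]; uv=np.c_[uu.ravel(),vv.ravel()]
P=dep('top',uv,d); s=(P[:,2]>.09)&(P[:,2]<.115); q=P[s]; print(len(q),q.mean(0),q.min(0),q.max(0),cv2.minAreaRect((q[:,:2]*1000).astype(np.float32)))
```

```text
310 [0.47817289 0.2619536  0.10270614] [0.45280409 0.23425104 0.09100035] [0.5040251  0.28968061 0.11257361] ((478.23974609375, 262.08868408203125), (53.39924621582031, 51.573238372802734), 85.89932250976562)
```

Centred to about 1 mm. I'll lower it.

```bash
python3 -m crank '[[[0,0,-0.012],[0,0,0],-1],[[0,0,-0.008],[0,0,0],-1],[[0,0,-0.005],[0,0,0],-1],[[0,0,-0.002],[0,0,0],-1],[[0,0,-0.001],[0,0,0],-1],[[0,0,0],[0,0,0],-1],[[0,0,0],[0,0,0],-1]]'; python3 -m crank '[[[0,0,-0.001],[0,0,0],-1],[[0,0,0],[0,0,0],-1],[[0,0,0],[0,0,0],-1]]'
```

```text
clock: 28.45
tool_pos: [0.4812, 0.3186, 0.0262]
orientation: [-180.0, 0.0, -93.9]
force: [0.5, 0.6, -0.9]
opening: 0.0547
gripper_force: 30.0
clock: 28.75
tool_pos: [0.4813, 0.3187, 0.0258]
orientation: [-180.0, 0.0, -93.9]
force: [-2.6, -1.7, 6.2]
opening: 0.0547
gripper_force: 30.0
```

Contact. Next: release, rise, retreat and check everything.

```bash
python3 -m crank '[[[0,0,0],[0,0,0],0.5],[[0,0,0],[0,0,0],0.8],[[0,0,0],[0,0,0],1],[[0,0,0],[0,0,0],1],[[0,0,0],[0,0,0],1],[[0,0,0.02],[0,0,0],1],[[0,0,0.03],[0,0,0],1],[[0,0,0.04],[0,0,0],1],[[0,0,0.04],[0,0,0],1],[[0,-0.02,0.04],[0,0,0],1],[[0,-0.04,0.02],[0,0,0],1],[[0,-0.04,0],[0,0,0],1]]'
python3 -m crank '[[[0,-0.04,0],[0,0,0],1],[[0,-0.04,0],[0,0,0],1],[[0,-0.04,0],[0,0,0],1],[[0,-0.03,0],[0,0,0],1],[[0,0,0],[0,0,0],1],[[0,0,0],[0,0,0],1]]'
python3 - <<'E'
from h import *
p,d=snap('top'); q,_=snap('side')
cv2.imwrite('pics/i.png',np.hstack([cv2.resize(p[140:290,190:470],(448,240)),cv2.resize(q[180:390,200:508],(352,240))]))
vv,uu=np.mgrid[205:255,195:280]; uv=np.c_[uu.ravel(),vv.ravel()]
P=dep('top',uv,d); s=(P[:,2]>.06)&(P[:,2]<.085); q=P[s]; print(q.mean(0),cv2.minAreaRect((q[:,:2]*1000).astype(np.float32)))
E
```

```text
clock: 29.95
tool_pos: [0.4823, 0.2188, 0.2186]
orientation: [-179.7, 0.2, -93.8]
force: [0.2, -0.6, -0.6]
opening: 0.0874
gripper_force: 0.0
clock: 30.55
tool_pos: [0.481, 0.0678, 0.2152]
orientation: [-180.0, 0.0, -94.0]
force: [0.6, 1.0, 0.1]
opening: 0.0876
gripper_force: 0.0
[0.48839625 0.36025092 0.07381716] ((484.3320617675781, 349.24993896484375), (106.01493072509766, 50.825767517089844), 86.84801483154297)
```

View pics/i.png

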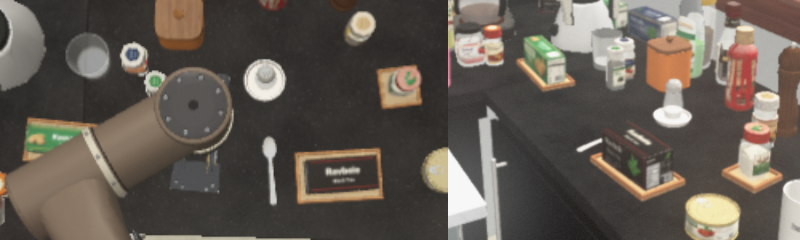

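All four things stand upright inside their rims: biscuit carton (60,140), tea carton (340,175), shaker (265,75) and jar (403,82) in the top crop. The glass is standing at (88,55), and the robot is touching nothing.

```bash
python3 -c "
from plant import close_job
print(close_job())"
```

```text
the job is handed in; nothing more can be done
None
```

The job is handed in at about 31 s: the jar, shaker, tea carton and biscuit carton each stand upright in their own place, and the last pictures showed the glass still standing and nothing tipped.

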